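# Stack a tool-block subassembly in the tilted nest

## Robot

A 6-joint arm with a two-finger parallel gripper is mounted at the origin on the work surface. World frame = base frame: x ahead of the robot, y to its left, z up, the work surface at z = 0. Lengths are in m, angles in rad, forces in N, time in s.
With the tool pointing down it reaches from about 0.375 to 0.975 m from the base axis. Payload 3.8 kg.
Tool frame: the origin (TCP) lies on the centre line of the jaws, within the pads' length; the fingertips stand 14 mm ahead of it and the grasp point (between the pads) lies 5 mm behind it (bot.finger_overhang is the distance from the TCP to the fingertips, in m); y points along the fingers, x is the direction in which the jaws open and shut, and the axes are right-handed (so a half turn about y gives the same grasp; the last joint's range is limited). The gripper opens to 85 mm and grips with 20 to 120 N. Pads are 22 mm wide; open, the fingers measure 114 mm over their backs; the gripper's body (76 mm by 85 mm) begins 54 mm behind the grasp point. The pads swing forward as they close: fully open they stand 13 mm farther back than shut.
Start: joints at [-1.295, 0.264, 1.604, -0, 1.274, -0.037], TCP at [0.208, -0.642, 0.245] pointing down, gripper open.
Joint ranges: [-2.63, 2.63], [-0.94, 2.18], [0.31, 2.57], [-1.31, 4.45], [0, 2.66], [-2.55, 2.55]. Speed limits (rad/s): [2.57, 2.57, 3.14, 3.14, 3.14, 3.14].

## Interface

Orientations are given as a rotation vector (axis times angle).
In Python, from workcell import readout, read_camera, bot, spotter gives the robot as it stands.
- The arm moves only by the tool jog_arm, never from a script. Its argument "increments" is a list of rows, each a list of 7 numbers: the shift along the tool's x, y, z in m, then the turn, a rotation vector about the tool's x, y, z in rad, then the opening, from 0 (shut) to 1 (fully open). A call has 1 to 10 rows; each row shifts and turns the pose as measured when the row begins, along the tool's axes as they then stand; what a row does not reach is not made up. A row lasts 1/8 s, in which the tool goes at most 62.5 mm and 10.7 degrees, less where a joint would pass 70% of its speed; a pose out of reach is approached as far as the arm can. A call with a gripper value outside its range is refused whole. The fingers move at their own pace and stop on an object; "force" is the grip in N (left out, the last holds). Time passes only in rows, so rows that do not move let the fingers close. It gives the time, the measured TCP pose, the force and the opening at its end, in the units of the state.
- readout.read_state(): the state, without advancing time (a new reading comes with each control period).
- read_camera(name): name is "scene" or "top" or "wrist"; returns a dict with "img" (480x640x3 uint8, blue, green, red), "range_z" (480x640 float32, m along the optical axis (not along the pixel's ray), 0 where there is no reading), "fx", "fy", "cx", "cy" (pixels), "world_from_camera" (4x4, takes a point from camera to world coordinates). Camera axes: x right, y down, z forward; pixel columns grow to the right and rows downward; lengths in m; the calibration is good to about 2 mm. A picture is of the moment at which its call begins.
- bot.finish_job(): hands the job in, once; it reports no verdict.
Trained networks look in a picture, given as the dict that the camera call returned (one of the last four; its "shot" number tells which), for a name from the list of things; names that differ only in an ending like _2 or _b are one class to them, and where a whole thing is asked for, a point or a joint stands for the part that bears it (a point fixed in the world has none). Each returns a list of dicts, best first, with "p" (0 to 1); they miss things now and then, are a little off and sometimes report something else, mostly with a low value. They report only what shows in the picture. A call takes as long as a camera call. They do not tell look-alikes from the thing itself.
- spotter.masks_of(picture, thing): "mask" (480x640 bool, what is visible of it) and "location" ([column, row] in pixels, amid what is visible of it).
- spotter.spot_point(picture, thing): "location" ([column, row] in pixels: a listed point, or the origin of a listed thing).
The state is a dict: "time": time; "q": joint angles; "joint_vel": joint speeds; "joint_torque": joint torques, N m; "tool_pos": TCP position; "tcp_rot": TCP orientation; "wrist_force": force on the tool from outside, world axes, zero at the start; "torque": the same for the moment, N m; "width": opening from 0.0 (shut) to 1.0 (fully open).
Only numpy, scipy, OpenCV 4.12 (cv2) and the standard library are available. Lean on these libraries where they do the work, as an engineer would, in place of code of your own. Each camera call takes 0.05 s, during which the arm holds its last target. There are 200 camera calls.

## Task

Build up the tool-block subassembly in the tilted assembly nest: first the thick block, on it the thin spacer plate, and last the cap with its round disc facing out of the pocket, each lying flat and fully home between the four corner posts. Set the parts in place without dropping them, let go, and leave the other things on the bench where they are.

Things in the scene. Friction and masses are not known exactly. Their poses are not given: they have to be found in the camera images.
- nest: Fixed bright steel nest: a pocket whose floor slopes 30 degrees, facing up and away from the robot. Origin: centre of the pocket floor, 75 mm above the bench. z points out of the pocket (30 degrees from vertical), x down the slope along its 101 mm length, y level across its 65 mm width. Seated parts have their axes along the nest's. Floor plate 117 x 81 mm, foot 170 x 120.
- nest_mouth (a point): Centre of the pocket's mouth, 65 mm from the nest's origin along its z (same axes): the height of the tops of the four L-shaped corner posts. Their 8 mm walls are straight up to 56 mm from the floor, then flare outwards by 5 mm. Between the posts the long sides are open for the fingers (67 mm clear along x, down to the floor), the short sides over 35 mm.
- block: The thick block, 96 x 60 x 36 mm, about 0.55 kg; a dark bore is seen in its top and ends. Loose aluminium, starts flat on the bench, right way up. Origin: centre of its underside; x along its 96 mm, y along its 60 mm, z up. A half turn about z makes no difference. In the nest its origin belongs at the nest's origin.
- spacer: The spacer plate, 96 x 60 x 14 mm, about 0.22 kg; flat, with a dark bore in its top. Loose aluminium, starts flat on the bench, right way up. Origin: centre of its underside; x along its 96 mm, y along its 60 mm, z up. A half turn about z makes no difference. In the nest its origin belongs 36 mm above the nest's along the nest's z.
- cap: The cap, a 96 x 60 x 10 mm plate carrying in the middle of its top a round disc of 50 mm diameter and 22 mm height (32 mm high in all), about 0.28 kg. Loose aluminium, starts flat on the bench, right way up. Origin: centre of its underside; x along its 96 mm, y along its 60 mm, z up. A half turn about z makes no difference. In the nest its origin belongs 50 mm above the nest's along the nest's z.
- insert_box: Bystander: flat blue plastic insert box 110 x 45 x 22 mm; leave it. Origin: at the bench under it.
- face_mill: Bystander: round dark steel milling cutter standing, diameter 56, 42 high; leave it. Origin: at the bench under it.
- end_mill_a: Bystander: lying steel end mill, 130 long, diameter 20 mm; leave it. Origin: at the bench under it.
- end_mill_b: Bystander: lying steel end mill, 110 long, diameter 16 mm; leave it. Origin: at the bench under it.
- screwdriver: Bystander: screwdriver with a red handle, lying; leave it. Origin: at the bench under it.
- wrench: Bystander: steel wrench, lying; leave it. Origin: at the bench under it.
- case: Bystander: green plastic case 90 x 60 x 30 mm; leave it. Origin: at the bench under it.
There are look-alikes about, which are no part of the job. Leave any pink or yellow look-alike of the cap alone.

How it is judged:
By the outcome, as a careful person would: the job done as asked, in the order asked, and still so for the second after the job is handed in, with the robot touching nothing.
It also fails if it takes over 66 s, if anything falls off the work surface, if the arm or the gripper's body presses on something with over 40 N, if the wrist force passes 120 N, or if a joint passes its speed limit or range.

## Working session

There is one attempt and no reset: what is moved stays moved. The work goes in short steps, Python scripts to look and compute and a tool call to move; the robot and the scene stay as the last step left them, time stands still between calls to the robot, and variables do not carry over. Pictures are saved under pics/ and viewed, about 8 in all and at most 12, crops included, and the job is handed in when it is done.

Besides the shell and the picture viewer there is one more tool, called after ">>>" by a JSON object that holds its "name" and its "arguments". jog_arm: Moves the arm, as the interface text tells. Its arguments: {"type":"object","properties":{"increments":{"type":"array"},"force":{"type":"number"}},"required":["increments"]}

```bash
ls; mkdir -p pics; python3 - <<'E'
from workcell import readout, read_camera, bot, spotter
import cv2,numpy as np
print(readout.read_state()['tcp_rot'])
ims=[]
for n in("scene","top"):
    p=read_camera(n); im=p["img"].copy()
    print(n,np.round(p["world_from_camera"],3).tolist(),p["fx"])
    for t in("nest","nest_mouth","block","spacer","cap"):
        if t=="nest_mouth": r=spotter.spot_point(p,t)
        else: r=spotter.masks_of(p,t)
        for d in r[:4]:
            u,v=map(int,d["location"]); print(n,t,round(d["p"],2),u,v)
            if d["p"]>.3: cv2.putText(im,t,(u,v),0,.4,(0,0,255),1)
    cv2.imwrite(f"pics/{n}.png",im)
E
```

```text
pics
[-1.33960661  0.97704829 -0.97411869]
scene [[0.763, 0.437, -0.476, 1.246], [0.646, -0.538, 0.541, -0.786], [-0.02, -0.721, -0.693, 1.18], [0.0, 0.0, 0.0, 1.0]] 599.1401987238471
scene nest 0.67 329 255
scene nest_mouth 0.74 332 244
scene block 0.9 211 344
scene spacer 0.63 363 202
scene cap 0.89 359 170
scene cap 0.86 408 234
scene cap 0.77 312 208
scene cap 0.58 453 219
top [[-0.015, -0.996, 0.093, 0.368], [-1.0, 0.013, -0.018, 0.061], [0.017, -0.093, -0.996, 1.652], [0.0, 0.0, 0.0, 1.0]] 588.6716001217494
top nest 0.71 313 232
top nest_mouth 0.94 309 218
top block 0.84 445 254
top spacer 0.9 214 271
top cap 0.92 257 299
top cap 0.82 121 276
top cap 0.78 167 318
top cap 0.71 230 206
```

View pics/top.png

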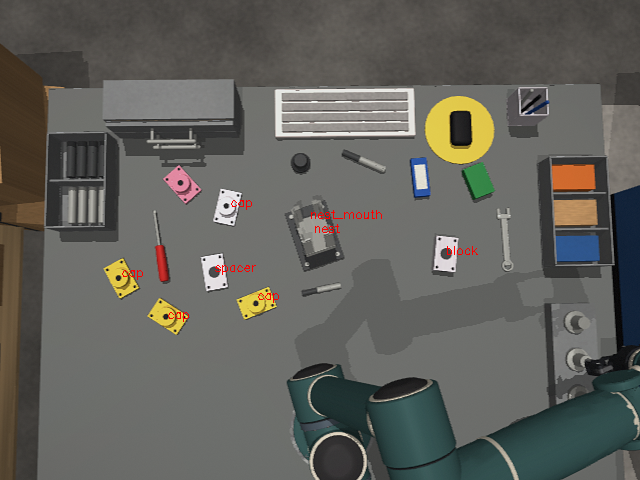

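View pics/scene.png

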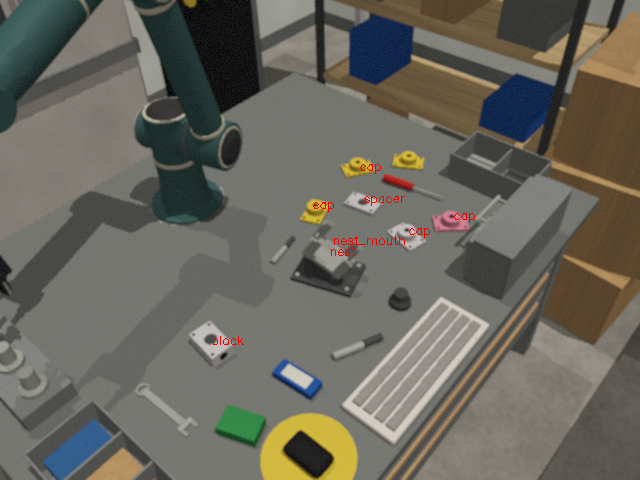

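Top view: the white block is at (445,254), the spacer at (214,271), the true (white) cap at (230,206) and the nest at about (313,232). The yellow and pink caps are look-alikes.

```bash
cat > h.py <<'E'
from workcell import readout, read_camera, bot, spotter
import cv2,numpy as np
from scipy.spatial.transform import Rotation as R
def cloud(p):
    v,u=np.mgrid[:480,:640]; z=p["range_z"]
    c=np.stack([(u-p["cx"])/p["fx"]*z,(v-p["cy"])/p["fy"]*z,z],-1)
    T=p["world_from_camera"]; return c@T[:3,:3].T+T[:3,3]
def ray(p,uv,h):
    T=p["world_from_camera"]; d=T[:3,:3]@[(uv[0]-p["cx"])/p["fx"],(uv[1]-p["cy"])/p["fy"],1]
    return T[:3,3]+d*(h-T[2,3])/d[2]
def rect(xy):
    (c,s,a)=cv2.minAreaRect((np.asarray(xy)*1000).astype(np.float32))
    if s[0]<s[1]: a+=90; s=s[::-1]
    return np.round(c,1),np.round(s,1),round((a+90)%180-90,1)
def frame(): 
    s=readout.read_state(); return np.array(s["tool_pos"]),R.from_rotvec(s["tcp_rot"]),s
def goto(pos,Rt):
    "increment in tool axes to reach pose"
    t,r,s=frame(); 
    return np.round(r.inv().apply(np.array(pos)-t),4),np.round((r.inv()*Rt).as_rotvec(),4)
def down(yaw,s=1):
    "tool y down, tool x perpendicular to part's x at yaw(rad)"
    x=np.array([-np.sin(yaw),np.cos(yaw),0])*s; y=np.array([0,0,-1.]); return R.from_matrix(np.stack([x,y,np.cross(x,y)],1))
E
python3 - <<'E'
from h import *
t,r,s=frame(); print(np.round(r.as_matrix(),2),s["width"])
p=read_camera("top"); C=cloud(p)
for n,h,uv in(("block",.036,(445,254)),("spacer",.014,(214,271)),("cap",.010,(230,206))):
    for d in spotter.masks_of(p,n):
        if np.hypot(*(np.array(d["location"])-uv))<15:
            m=d["mask"]; P=C[m]; print(n,m.sum(),"z pct",np.round(np.percentile(P[:,2],[5,50,95]),3))
            v,u=np.nonzero(m); W=np.array([ray(p,(a,b),h)[:2] for a,b in zip(u,v)]); print(" ray",rect(W)); 
            g=P[(abs(P[:,2]-h)<.008)]; print(" cloud",rect(g[:,:2]),rect(P[:,:2]))
m=spotter.spot_point(p,"nest_mouth")[0]["location"]; print("mouth",ray(p,m,.1313))
d=spotter.masks_of(p,"nest")[0]["mask"]; v,u=np.nonzero(d); print(rect([ray(p,(a,b),.005)[:2] for a,b in zip(u,v)]))
P=C[d]; print(np.percentile(P[:,2],[1,10,50,90,99]))
print("foot",rect(P[(P[:,2]<.03)][:,:2])); print("origin",spotter.spot_point(p,"nest")[0])
i=p["img"][150:300,250:380]; cv2.imwrite("pics/nest.png",cv2.resize(i,None,fx=4,fy=4,interpolation=3))
E
```

```text
[[ 0.31  0.    0.95]
 [-0.95 -0.    0.31]
 [ 0.   -1.    0.  ]] 1.000319924323066
block 857 z pct [0.012 0.035 0.041]
 ray (array([ 467.5, -317.9]), array([98.3, 67. ]), -7.3)
 cloud (array([ 467.9, -321.6]), array([96.3, 62.1]), -6.8) (array([ 447.6, -150.9]), array([439.4, 107.4]), -83.2)
spacer 763 z pct [0.006 0.012 0.019]
 ray (array([428.3, 319.1]), array([97.3, 61.3]), 9.4)
 cloud (array([427.7, 319.1]), array([96. , 60.2]), 9.5) (array([424.9, 209.5]), array([300.5, 104. ]), 88.2)
cap 759 z pct [0.    0.011 0.035]
 ray (array([610.7, 283.4]), array([99.9, 64. ]), -14.0)
 cloud (array([610. , 284.5]), array([98.2, 62.9]), -13.3) (array([494.9, 206.8]), array([372.6, 101.8]), 33.7)
mouth [0.55911167 0.04955386 0.1313    ]
(array([549.8,  42.4]), array([148.6,  90.4]), 18.2)
[0.00708301 0.053702   0.08423925 0.14062932 0.15754698]
foot (array([598.8,  48. ]), array([104.7,  68.9]), 80.5)
origin {'location': [313.4, 235.0], 'p': 0.68}
```

View pics/nest.png

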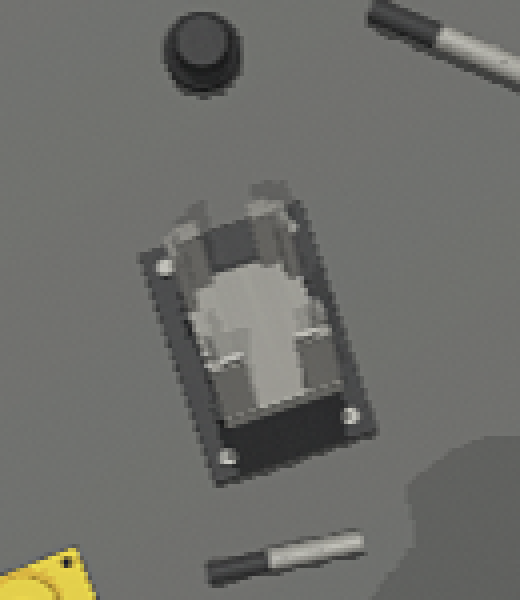

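```bash
cat >> h.py <<'E'
def rows(pos,Rt,n):
    "n equal tool-frame increments whose composition reaches the pose"
    t,r,s=frame(); D=r.inv().apply(np.array(pos)-t); w=(r.inv()*Rt).as_rotvec()/n
    S=sum(R.from_rotvec(w*k).as_matrix() for k in range(n)); d=np.linalg.solve(S,D)
    print(n,"x",np.round(d,4).tolist(),np.round(w,4).tolist(),"mm/row %.0f deg/row %.1f"%(1000*np.linalg.norm(d),np.degrees(np.linalg.norm(w))))
def nest(O,yaw,tilt=np.pi/6):
    "nest matrix columns x,y,z; tool rotation for placing (tool x=-ny, y=-nz)"
    nz=np.array([np.sin(tilt)*np.cos(yaw),np.sin(tilt)*np.sin(yaw),np.cos(tilt)]); ny=np.array([-np.sin(yaw),np.cos(yaw),0]); nx=np.cross(ny,nz)
    return np.stack([nx,ny,nz],1),R.from_matrix(np.stack([-ny,-nz,np.cross(ny,nz)],1))
E
python3 - <<'E'
from h import *
O=np.array([.528,.0395,.075]); M,Rt=nest(O,np.radians(18))
rows(O+M[:,2]*.25,Rt,14)
E
```

```text
14 x [-0.0393, -0.0144, 0.0441] [-0.0374, -0.0001, -0.0] mm/row 61 deg/row 2.1
```

>>> {"name": "jog_arm", "arguments": {"increments": [[-0.0393,-0.0144,0.0441,-0.0374,0,0,1],[-0.0393,-0.0144,0.0441,-0.0374,0,0,1],[-0.0393,-0.0144,0.0441,-0.0374,0,0,1],[-0.0393,-0.0144,0.0441,-0.0374,0,0,1],[-0.0393,-0.0144,0.0441,-0.0374,0,0,1],[-0.0393,-0.0144,0.0441,-0.0374,0,0,1],[-0.0393,-0.0144,0.0441,-0.0374,0,0,1],[-0.0393,-0.0144,0.0441,-0.0374,0,0,1],[-0.0393,-0.0144,0.0441,-0.0374,0,0,1],[-0.0393,-0.0144,0.0441,-0.0374,0,0,1]]}}

```text
time: 2.2
tool_pos: [0.5295, -0.1194, 0.3151]
tcp_rot: [-1.652, 1.206, -0.831]
wrist_force: [1.3, -1.1, -0.3]
width: 1.0
```

```bash
python3 - <<'E'
from h import *
O=np.array([.528,.0395,.075]); M,Rt=nest(O,np.radians(18))
rows(O+M[:,2]*.25,Rt,8);s=frame()[2];print(s["tool_pos"],s["q"],s["wrist_force"])
E
```

```text
8 x [-0.0191, -0.0066, 0.0206] [-0.0183, -0.0018, 0.0005] mm/row 29 deg/row 1.1
[ 0.5294589  -0.11939815  0.31506836] [-0.1612829   0.19453058  1.60337503 -0.17488778  1.67864343  1.11882897] [ 1.34419338 -1.13789562 -0.30460875]
```

>>> {"name": "jog_arm", "arguments": {"increments": [[-0.038,-0.013,0.041,-0.037,-0.003,0,1],[-0.038,-0.013,0.041,-0.037,-0.003,0,1],[-0.038,-0.013,0.041,-0.037,-0.003,0,1],[-0.038,-0.013,0.041,-0.037,-0.003,0,1],[0,0,0,0,0,0,1]]}}

```text
time: 2.82
tool_pos: [0.6513, 0.0886, 0.2883]
tcp_rot: [-1.78, 1.28, -0.74]
wrist_force: [-0.5, -0.8, 0.1]
width: 0.997
```

```bash
python3 - <<'E'
from h import *
O=np.array([.528,.0395,.075]); M,Rt=nest(O,np.radians(18))
print(goto(O+M[:,2]*.25,Rt)); print(np.round(frame()[2]["q"],2))
p=read_camera("wrist"); np.savez("w1.npz",**p)
C=cloud(p); L=(C-O)@M
im=p["img"].copy(); r=spotter.spot_point(p,"nest_mouth")
for d in r[:2]: print(d, (ray(p,d["location"],.1313)))
cv2.imwrite("pics/w1.png",im)
ok=p["range_z"]>0
f=ok&(abs(L[...,2])<.012)&(abs(L[...,0])<.035)&(abs(L[...,1])<.02)
P=C[f]; c=P.mean(0); n=np.linalg.svd(P-c,full_matrices=False)[2][2]; n*=np.sign(n[2]); print("floor n",f.sum(),n,"tilt",np.degrees(np.arccos(n[2])),"yaw",np.degrees(np.arctan2(n[1],n[0])),"offset",(O-c)@n)
t=ok&(L[...,2]>.058)&(L[...,2]<.072)&(abs(L[...,0])<.09)&(abs(L[...,1])<.06); print("posts",t.sum(),rect(L[t][:,:2]))
E
```

```text
(array([ 0.0085,  0.001 , -0.0081]), array([0.0063, 0.0033, 0.0076]))
[ 0.14  0.55  1.22 -0.1   1.9   1.39]
{'location': [323.3, 216.4], 'p': 0.85} [0.55861537 0.0529713  0.1313    ]
floor n 2743 [0.47654116 0.15045875 0.86618167] tilt 29.982088363926916 yaw 17.522514366598898 offset 7.430987376656583e-06
posts 1446 (array([1.4, 2.1]), array([118.6,  81.8]), -0.5)
```

View pics/w1.png

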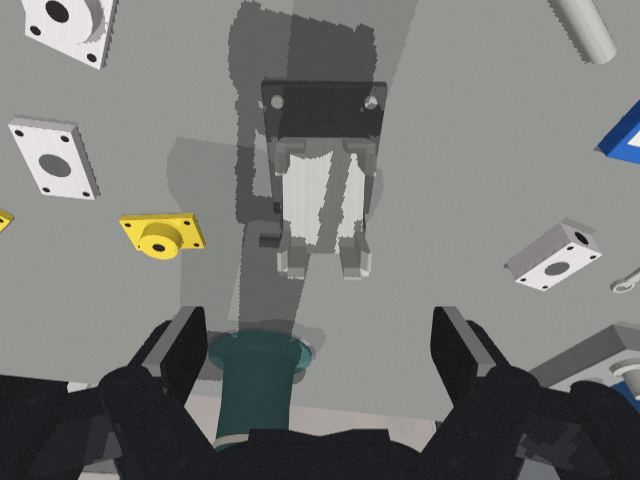

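Wrist view: the nest pocket is at (323,210). Its floor plane fits the expected tilt and height, and the post tops measure 118.6x81.8 mm against 117x81 expected. I set the nest origin to (0.5285, 0.042, 0.075) with yaw 17.5°.

```bash
cat >> h.py <<'E'
O=np.array([.5285,.042,.075]); M,RN=nest(O,np.radians(17.5))
E
python3 - <<'E'
from h import *
rows([.468,-.321,.24],down(np.radians(-7),-1),9)
E
```

```text
9 x [0.0424, 0.0141, -0.023] [0.0574, 0.0475, 0.0136] mm/row 50 deg/row 4.3
```

>>> {"name": "jog_arm", "arguments": {"increments": [[0.0424,0.0141,-0.023,0.0574,0.0475,0.0136,1],[0.0424,0.0141,-0.023,0.0574,0.0475,0.0136,1],[0.0424,0.0141,-0.023,0.0574,0.0475,0.0136,1],[0.0424,0.0141,-0.023,0.0574,0.0475,0.0136,1],[0.0424,0.0141,-0.023,0.0574,0.0475,0.0136,1],[0.0424,0.0141,-0.023,0.0574,0.0475,0.0136,1],[0.0424,0.0141,-0.023,0.0574,0.0475,0.0136,1],[0.0424,0.0141,-0.023,0.0574,0.0475,0.0136,1],[0.0424,0.0141,-0.023,0.0574,0.0475,0.0136,1],[0,0,0,0,0,0,1]]}}

```text
time: 4.18
tool_pos: [0.4484, -0.3442, 0.2519]
tcp_rot: [-1.113, 1.283, -1.353]
wrist_force: [1.3, 0.2, 0.2]
width: 1.0
```

```bash
cat >> h.py <<'E'
def topface(name,h,near):
    "rect of the part's face at height h from the wrist camera: centre, size, yaw"
    p=read_camera("wrist"); C=cloud(p)
    for d in spotter.masks_of(p,name)[:4]:
        P=C[d["mask"]]; P=P[(abs(P[:,2]-h)<.006)]
        if len(P)>50 and np.linalg.norm(np.median(P,0)[:2]-near)<.05:
            print(name,round(d["p"],2),len(P),"z",np.median(P[:,2]).round(4),rect(P[:,:2])); break
E
python3 - <<'E'
from h import *
topface("block",.036,(.468,-.321))
print(frame()[0]); print(goto([.468,-.321,.24],down(np.radians(-7),-1)))
E
```

```text
block 0.91 7031 z 0.0356 (array([ 470.5, -320.3]), array([96.3, 60. ]), -7.0)
[ 0.45174096 -0.34235406  0.25302722]
(array([-0.0237,  0.0133,  0.0123]), array([-0.0444, -0.0278,  0.0125]))
```

```bash
python3 - <<'E'
from h import *
rows([.4705,-.3203,.08],down(np.radians(-7),-1),4)
E
```

```text
4 x [-0.0064, 0.0433, 0.0027] [-0.0111, -0.0069, 0.0031] mm/row 44 deg/row 0.8
```

>>> {"name": "jog_arm", "arguments": {"increments": [[-0.0064,0.0433,0.0027,-0.011,-0.007,0.003,1],[-0.0064,0.0433,0.0027,-0.011,-0.007,0.003,1],[-0.0064,0.0433,0.0027,-0.011,-0.007,0.003,1],[-0.0064,0.0433,0.0027,-0.011,-0.007,0.003,1],[0,0,0,0,0,0,1]]}}

```text
time: 4.9
tool_pos: [0.4782, -0.3188, 0.0841]
tcp_rot: [-1.151, 1.281, -1.304]
wrist_force: [-0.7, 0.3, 0.8]
width: 1.0
```

```bash
python3 - <<'E'
from h import *
print(frame()[0]);rows([.4705,-.3203,.024],down(np.radians(-7),-1),3)
E
```

```text
[ 0.47820395 -0.31880997  0.08407567]
3 x [0.0007, 0.02, -0.0026] [-0.0037, 0.0028, 0.0025] mm/row 20 deg/row 0.3
```

>>> {"name": "jog_arm", "arguments": {"increments": [[0.0007,0.02,-0.0026,-0.0037,0.0028,0.0025,1],[0.0007,0.02,-0.0026,-0.0037,0.0028,0.0025,1],[0.0007,0.02,-0.0026,-0.0037,0.0028,0.0025,1],[0,0,0,0,0,0,1]]}}

```text
time: 5.4
tool_pos: [0.4739, -0.3224, 0.0257]
tcp_rot: [-1.148, 1.291, -1.304]
wrist_force: [-0.0, 0.1, -1.2]
width: 1.001
```

```bash
python3 - <<'E'
from h import *
print(frame()[0]);rows([.4705,-.3203,.024],down(np.radians(-7),-1),1)
E
```

```text
[ 0.47393685 -0.32242457  0.02571737]
1 x [-0.0017, 0.0017, -0.0037] [-0.0069, 0.0011, 0.004] mm/row 4 deg/row 0.5
```

>>> {"name": "jog_arm", "arguments": {"increments": [[-0.002,0.002,-0.004,-0.007,0.001,0.004,1],[0,0,0,0,0,0,0.5],[0,0,0,0,0,0,0.3],[0,0,0,0,0,0,0.3],[0,0,0,0,0,0,0.3],[0,0,0,0,0,0,0.3]], "force": 60}}

```text
time: 6.15
tool_pos: [0.4709, -0.3208, 0.0251]
tcp_rot: [-1.148, 1.297, -1.301]
wrist_force: [-0.1, 0.2, -1.1]
width: 0.689
```

```bash
python3 - <<'E'
from h import *
s=frame()[2];print(s["tool_pos"],s["width"],s["wrist_force"],s["torque"]);print(goto([.4705,-.3203,.024],down(np.radians(-7),-1)))
E
```

```text
[ 0.47086879 -0.32083163  0.02513808] 0.6889125894544271 [-0.09346958  0.23394564 -1.11967407] [0.0843014  0.0135496  0.00956562]
(array([-0.0005,  0.0011, -0.0004]), array([-0.0021, -0.001 ,  0.0009]))
```

>>> {"name": "jog_arm", "arguments": {"increments": [[0,-0.03,0,0,0,0,0.3],[0,-0.05,0,0,0,0,0.3],[0,-0.05,0,0,0,0,0.3]]}}

```text
time: 6.52
tool_pos: [0.4639, -0.3157, 0.1479]
tcp_rot: [-1.153, 1.317, -1.283]
wrist_force: [0.6, -0.8, -6.7]
width: 0.688
```

```bash
python3 - <<'E'
from h import *
s=frame()[2];print(s["tool_pos"],s["width"],s["wrist_force"]);rows(O+.17*M[:,2],RN,9)
E
```

```text
[ 0.46387798 -0.31574969  0.14785751] 0.6878555717103094 [ 0.59845237 -0.83378429 -6.69833004]
9 x [-0.0415, -0.0133, 0.0167] [-0.0556, -0.0461, -0.0139] mm/row 47 deg/row 4.2
```

>>> {"name": "jog_arm", "arguments": {"increments": [[-0.0415,-0.0133,0.0167,-0.0556,-0.0461,-0.0139,0.3],[-0.0415,-0.0133,0.0167,-0.0556,-0.0461,-0.0139,0.3],[-0.0415,-0.0133,0.0167,-0.0556,-0.0461,-0.0139,0.3],[-0.0415,-0.0133,0.0167,-0.0556,-0.0461,-0.0139,0.3],[-0.0415,-0.0133,0.0167,-0.0556,-0.0461,-0.0139,0.3],[-0.0415,-0.0133,0.0167,-0.0556,-0.0461,-0.0139,0.3],[-0.0415,-0.0133,0.0167,-0.0556,-0.0461,-0.0139,0.3],[-0.0415,-0.0133,0.0167,-0.0556,-0.0461,-0.0139,0.3],[-0.0415,-0.0133,0.0167,-0.0556,-0.0461,-0.0139,0.3],[0,0,0,0,0,0,0.3]]}}

```text
time: 7.78
tool_pos: [0.6121, 0.08, 0.2133]
tcp_rot: [-1.78, 1.293, -0.732]
wrist_force: [0.3, -0.5, -7.5]
width: 0.688
```

```bash
cat >> h.py <<'E'
def rel():
    "TCP in nest frame (mm) and rotation error (deg, tool axes)"
    t,r,s=frame(); print("nestframe mm",np.round((t-O)@M*1000,1),"to turn",np.round((r.inv()*RN).as_rotvec(),4),"F nest",np.round(np.array(s["wrist_force"])@M,1),"w",round(s["width"],3),"t",s["time"])
E
python3 - <<'E'
from h import *
rel();rows(O+.12*M[:,2],RN,3)
E
```

```text
nestframe mm [  9.8  11.1 165.4] to turn [0.0149 0.0098 0.0036] F nest [ 3.9 -0.6 -6.4] w 0.688 t 7.775
3 x [0.0036, 0.0152, -0.0031] [0.005, 0.0033, 0.0012] mm/row 16 deg/row 0.3
```

>>> {"name": "jog_arm", "arguments": {"increments": [[0.0054,0.015,-0.0048,0.0075,0.005,0.002,0.3],[0.0054,0.015,-0.0048,0.0075,0.005,0.002,0.3],[0,0.015,0,0,0,0,0.3],[0,0,0,0,0,0,0.3]]}}

```text
time: 8.28
tool_pos: [0.5844, 0.0595, 0.1723]
tcp_rot: [-1.765, 1.294, -0.745]
wrist_force: [0.2, 0.4, -6.4]
width: 0.684
```

```bash
python3 - <<'E'
from h import *
rel()
p=read_camera("wrist"); cv2.imwrite("pics/w2.png",p["img"])
C=(cloud(p)-O)@M; ok=p["range_z"]>0
t=ok&(abs(C[...,2]-.065)<.005)&(abs(C[...,0])<.08)&(abs(C[...,1])<.055); print("posts",t.sum(),rect(C[t][:,:2]))
b=ok&(abs(C[...,2]-.1309)<.008)&(abs(C[...,0])<.08)&(abs(C[...,1])<.055); print("blk",b.sum(),rect(C[b][:,:2]), np.median(C[b][:,2]))
E
```

```text
nestframe mm [ 2.100e+00 -1.000e-01  1.136e+02] to turn [ 0.0013  0.0008 -0.    ] F nest [ 3.5  0.3 -5.3] w 0.684 t 8.275
posts 1362 (array([49.1,  0.3]), array([82.2, 20.3]), -89.5)
blk 38950 (array([ 5.3, -0.2]), array([91.2, 86.6]), 0.8) 0.12392375987516582
```

View pics/w2.png

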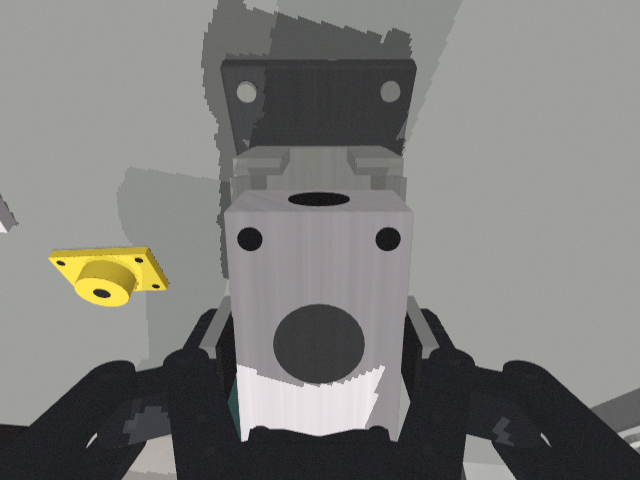

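>>> {"name": "jog_arm", "arguments": {"increments": [[0,0,-0.0016,0.001,0.001,0,0.3],[0,0.012,0,0,0,0,0.3],[0,0.012,0,0,0,0,0.3],[0,0,0,0,0,0,0.3]]}}

```text
time: 8.82
tool_pos: [0.5731, 0.0555, 0.1528]
tcp_rot: [-1.761, 1.291, -0.75]
wrist_force: [-0.1, -0.7, -6.9]
width: 0.685
```

```bash
python3 -c "
from h import *
rel()"
```

```text
nestframe mm [ 1.5 -0.5 90.7] to turn [-0.0044 -0.0007  0.0009] F nest [ 3.1 -0.7 -6.1] w 0.685 t 8.825
```

>>> {"name": "jog_arm", "arguments": {"increments": [[-0.0008,0.005,-0.001,-0.004,-0.001,0.001,0.3],[0,0.01,0,0,0,0,0.3],[0,0.01,0,0,0,0,0.3],[0,0,0,0,0,0,0.3]]}}

```text
time: 9.32
tool_pos: [0.5592, 0.0522, 0.1301]
tcp_rot: [-1.764, 1.293, -0.746]
wrist_force: [0.1, -0.4, -6.2]
width: 0.692
```

```bash
python3 -c "
from h import *
rel()"
```

```text
nestframe mm [ 0.4  0.4 63.9] to turn [-0.0002  0.0005 -0.0001] F nest [ 3.1 -0.5 -5.3] w 0.692 t 9.325
```

>>> {"name": "jog_arm", "arguments": {"increments": [[0,0.012,0,0,0,0,0.3],[0,0.012,0,0,0,0,0.3],[0,0.009,0,0,0,0,0.3],[0,0,0,0,0,0,0.3]]}}

```text
time: 9.82
tool_pos: [0.5423, 0.0468, 0.0994]
tcp_rot: [-1.764, 1.293, -0.746]
wrist_force: [-0.2, 0.2, -6.4]
width: 0.689
```

```bash
python3 -c "
from h import *
rel()"
```

```text
nestframe mm [ 0.4  0.4 28.4] to turn [-0.      0.0005 -0.0002] F nest [ 3.1  0.2 -5.7] w 0.689 t 9.825
```

>>> {"name": "jog_arm", "arguments": {"increments": [[0,0.002,0,0,0,0,0.3],[0,0.0015,0,0,0,0,0.3],[0,0.001,0,0,0,0,0.3]]}}

```text
time: 10.2
tool_pos: [0.5412, 0.0463, 0.0965]
tcp_rot: [-1.763, 1.292, -0.748]
wrist_force: [0.3, 1.4, -2.8]
width: 0.69
```

```bash
python3 -c "
from h import *
rel()"
```

```text
nestframe mm [ 0.8  0.3 25.3] to turn [-0.0022  0.0003  0.0002] F nest [ 2.   1.2 -2.1] w 0.69 t 10.2
```

>>> {"name": "jog_arm", "arguments": {"increments": [[0,0.0006,0,0,0,0,0.3],[0,0,0,0,0,0,0.8],[0,0,0,0,0,0,1],[0,0,0,0,0,0,1],[0,-0.03,0,0,0,0,1],[0,-0.05,0,0,0,0,1],[0,-0.06,0,0,0,0,1],[0,-0.05,0,0,0,0,1],[0,0,0,0,0,0,1]]}}

```text
time: 11.32
tool_pos: [0.6335, 0.0751, 0.2695]
tcp_rot: [-1.764, 1.292, -0.749]
wrist_force: [0.2, -0.4, -0.3]
width: 1.0
```

```bash
cat >> h.py <<'E'
def seated(h):
    "plane at expected level h (m, nest z): level, normal error, in-plane rect"
    p=read_camera("wrist"); C=(cloud(p)-O)@M; ok=p["range_z"]>0
    b=ok&(abs(C[...,2]-h)<.006)&(abs(C[...,0])<.049)&(abs(C[...,1])<.038)
    P=C[b]; c=P.mean(0); n=np.linalg.svd(P-c,full_matrices=False)[2][2]; n*=np.sign(n[2])
    print("level mm",np.median(P[:,2])*1000,"tilt deg",np.degrees(n[:2]),"n",len(P),rect(P[:,:2])); return p
E
python3 -c "
from h import *
rel(); seated(.036)
rows([.428,.319,.24],down(np.radians(9.5),-1),7)"
```

```text
nestframe mm [ -1.9  -0.  223.4] to turn [-0.0018 -0.0005  0.0011] F nest [ 0.2 -0.5 -0.2] w 1.0 t 11.325
level mm 35.475038606411225 tilt deg [-0.005907    0.04745218] n 8053 (array([0.5, 0.5]), array([97.7, 75.9]), 1.0)
7 x [-0.041, 0.0094, -0.018] [0.0749, 0.0195, 0.0053] mm/row 46 deg/row 4.4
```

The block is seated: its level is 35.5 mm against 36 expected, and its tilt is about 0°. Next is the spacer.

>>> {"name": "jog_arm", "arguments": {"increments": [[-0.041,0.0094,-0.018,0.0749,0.0195,0.0053,1],[-0.041,0.0094,-0.018,0.0749,0.0195,0.0053,1],[-0.041,0.0094,-0.018,0.0749,0.0195,0.0053,1],[-0.041,0.0094,-0.018,0.0749,0.0195,0.0053,1],[-0.041,0.0094,-0.018,0.0749,0.0195,0.0053,1],[-0.041,0.0094,-0.018,0.0749,0.0195,0.0053,1],[-0.041,0.0094,-0.018,0.0749,0.0195,0.0053,1],[0,0,0,0,0,0,1]]}}

```text
time: 12.38
tool_pos: [0.4124, 0.3198, 0.2217]
tcp_rot: [-1.29, 1.099, -1.09]
wrist_force: [0.7, -0.6, 0.5]
width: 1.003
```

```bash
python3 -c "
from h import *
topface('spacer',.014,(.428,.319)); print(frame()[0],np.round(frame()[2]['q'],2))
rows([.428,.319,.08],down(np.radians(9.5),-1),4)"
```

```text
spacer 0.68 7517 z 0.0135 (array([429.9, 321.6]), array([95.8, 60.1]), 9.2)
[0.41531314 0.31867574 0.22265778] [ 0.61 -0.    1.94  0.    1.21  2.02]
4 x [0.0003, 0.0356, 0.0034] [0.0026, -0.0029, 0.0009] mm/row 36 deg/row 0.2
```

```bash
python3 -c "
from h import *
rows([.4299,.3216,.06],down(np.radians(9.2),-1),4)"
```

```text
4 x [-0.0002, 0.0406, 0.004] [0.0026, -0.0016, 0.0009] mm/row 41 deg/row 0.2
```

>>> {"name": "jog_arm", "arguments": {"increments": [[-0.0002,0.0406,0.004,0.0026,-0.0016,0.0009,1],[-0.0002,0.0406,0.004,0.0026,-0.0016,0.0009,1],[-0.0002,0.0406,0.004,0.0026,-0.0016,0.0009,1],[-0.0002,0.0406,0.004,0.0026,-0.0016,0.0009,1],[0,0,0,0,0,0,1]]}}

```text
time: 13.1
tool_pos: [0.4372, 0.3161, 0.0559]
tcp_rot: [-1.278, 1.095, -1.098]
wrist_force: [-0.2, -0.4, 0.2]
width: 0.998
```

```bash
python3 -c "
from h import *
print(frame()[0]);rows([.4299,.3216,.021],down(np.radians(9.2),-1),2)
p=read_camera('wrist');cv2.imwrite('pics/w3.png',p['img'])"
```

```text
[0.43718589 0.31607932 0.05593832]
2 x [-0.0033, 0.0175, -0.0032] [-0.0004, -0.0042, 0.0009] mm/row 18 deg/row 0.2
```

```bash
python3 -c "
from h import *
t,r,s=frame(); p=read_camera('wrist'); C=r.inv().apply((cloud(p)-t).reshape(-1,3)).reshape(480,640,3)
m=(p['range_z']>0)&(abs(abs(C[...,0])-.047)<.012)&(abs(C[...,2])<.02)&(cloud(p)[...,2]>.018)
print(m.sum(),np.percentile(C[m][:,1],[1,50,90,99,100]),np.percentile(abs(C[m][:,0]),[0,5,50]),t[2],s['width'])
import h"
```

```text
21596 [-0.06924922 -0.0461683  -0.01266247 -0.00148882  0.00218974] [0.03500294 0.03729132 0.0454218 ] 0.05809511695562137 0.9987174379397337
```

>>> {"name": "jog_arm", "arguments": {"increments": [[-0.0066,0,-0.0064,0,-0.008,0.002,0.7],[0,0,0,0,0,0,0.7],[0,0,0,0,0,0,0.7]]}}

```text
time: 13.58
tool_pos: [0.4355, 0.3262, 0.0653]
tcp_rot: [-1.263, 1.083, -1.091]
wrist_force: [0.4, 0.1, -1.0]
width: 0.7
```

```bash
python3 -c "
from h import *
t,r,s=frame(); p=read_camera('wrist'); C=r.inv().apply((cloud(p)-t).reshape(-1,3)).reshape(480,640,3)
m=(p['range_z']>0)&(abs(abs(C[...,0])-.037)<.012)&(abs(C[...,2])<.02)&(cloud(p)[...,2]>.018)
print(m.sum(),np.percentile(C[m][:,1],[1,50,90,99,100]),np.percentile(abs(C[m][:,0]),[0,5,50]),t,s['width'])
rows([.4299,.3216,.014],down(np.radians(9.2),-1),2)"
```

```text
18972 [-0.0724498  -0.04063789 -0.00694997  0.00569555  0.00999902] [0.02500077 0.02610571 0.03299382] [0.43552803 0.32624682 0.06529234] 0.7003844987156601
2 x [0.002, 0.0256, -0.0035] [-0.0081, 0.0, -0.0038] mm/row 26 deg/row 0.5
```

>>> {"name": "jog_arm", "arguments": {"increments": [[0.002,0.018,-0.0035,-0.008,0,-0.004,1],[0.002,0.02,-0.0035,-0.008,0,-0.004,1],[0,0.006,0,0,0,0,1],[0,0,0,0,0,0,1]]}}

```text
time: 14.12
tool_pos: [0.4282, 0.3206, 0.0173]
tcp_rot: [-1.285, 1.091, -1.09]
wrist_force: [0.5, -0.6, 0.7]
width: 1.001
```

```bash
python3 -c "
from h import *
print(frame()[0],frame()[2]['width']);rows([.4299,.3216,.013],down(np.radians(9.2),-1),1)"
```

```text
[0.42818629 0.32062776 0.01725311] 1.0007267895765424
1 x [-0.0007, 0.0042, 0.0019] [0.0028, 0.0005, 0.0018] mm/row 5 deg/row 0.2
```

>>> {"name": "jog_arm", "arguments": {"increments": [[-0.0007,0.0042,0.0019,0.0028,0,0.0018,1],[0,0,0,0,0,0,1]]}}

```text
time: 14.38
tool_pos: [0.4302, 0.3218, 0.0127]
tcp_rot: [-1.281, 1.09, -1.09]
wrist_force: [0.7, -0.1, -0.4]
width: 0.997
```

```bash
python3 -c "
from h import *
print(frame()[0],frame()[2]['width']);rows([.4299,.3216,.013],down(np.radians(9.2),-1),1)"
```

```text
[0.43020989 0.32175036 0.01267359] 0.9972504166714887
1 x [0.0001, -0.0003, -0.0003] [-0.0001, 0.0004, -0.0001] mm/row 0 deg/row 0.0
```

>>> {"name": "jog_arm", "arguments": {"increments": [[0,0,0,0,0,0,0.5],[0,0,0,0,0,0,0.3],[0,0,0,0,0,0,0.3],[0,0,0,0,0,0,0.3],[0,0,0,0,0,0,0.3],[0,0,0,0,0,0,0.3]], "force": 60}}

```text
time: 15.12
tool_pos: [0.4309, 0.3222, 0.0138]
tcp_rot: [-1.279, 1.089, -1.09]
wrist_force: [0.1, -0.8, -0.1]
width: 0.685
```

```bash
python3 -c "
from h import *
s=frame()[2];print(s['tool_pos'],s['width'],s['wrist_force']);print(goto([.4299,.3216,.013],down(np.radians(9.2),-1)))"
```

```text
[0.43090487 0.32219318 0.01377776] 0.6849496296244904 [ 0.05392465 -0.76654754 -0.07312431]
(array([ 0.0004,  0.0008, -0.0011]), array([-0.0019,  0.0005, -0.0008]))
```

>>> {"name": "jog_arm", "arguments": {"increments": [[0,-0.03,0,0,0,0,0.3],[0,-0.05,0,0,0,0,0.3],[0,-0.055,0,0,0,0,0.3],[0,-0.04,0,0,0,0,0.3]]}}

```text
time: 15.62
tool_pos: [0.4262, 0.319, 0.1865]
tcp_rot: [-1.294, 1.095, -1.089]
wrist_force: [1.0, -0.2, -3.6]
width: 0.68
```

```bash
python3 -c "
from h import *
s=frame()[2];print(s['tool_pos'],s['width'],s['wrist_force']);rows(O+.13*M[:,2]+.0015*M[:,0],RN,7)"
```

```text
[0.42620166 0.31901674 0.18652453] 0.6796157616497556 [ 0.95270401 -0.23893328 -3.58837468]
7 x [0.0411, -0.0031, 0.0148] [-0.0729, -0.0203, -0.0047] mm/row 44 deg/row 4.3
```

>>> {"name": "jog_arm", "arguments": {"increments": [[0.0411,-0.0031,0.0148,-0.0729,-0.0203,-0.0047,0.3],[0.0411,-0.0031,0.0148,-0.0729,-0.0203,-0.0047,0.3],[0.0411,-0.0031,0.0148,-0.0729,-0.0203,-0.0047,0.3],[0.0411,-0.0031,0.0148,-0.0729,-0.0203,-0.0047,0.3],[0.0411,-0.0031,0.0148,-0.0729,-0.0203,-0.0047,0.3],[0.0411,-0.0031,0.0148,-0.0729,-0.0203,-0.0047,0.3],[0.0411,-0.0031,0.0148,-0.0729,-0.0203,-0.0047,0.3],[0,0,0,0,0,0,0.3]]}}

```text
time: 16.62
tool_pos: [0.5998, 0.0571, 0.1874]
tcp_rot: [-1.767, 1.291, -0.733]
wrist_force: [-0.8, 0.6, -3.2]
width: 0.684
```

```bash
python3 -c "
from h import *
rel()"
```

```text
nestframe mm [  6.7  -7.1 133.6] to turn [ 0.0041  0.0101 -0.0024] F nest [ 1.1  0.8 -3. ] w 0.684 t 16.625
```

>>> {"name": "jog_arm", "arguments": {"increments": [[-0.0037,0.01,-0.0026,0.002,0.005,-0.001,0.3],[-0.0037,0.01,-0.0026,0.002,0.005,-0.001,0.3],[0,0.01,0,0,0,0,0.3],[0,0,0,0,0,0,0.3]]}}

```text
time: 17.12
tool_pos: [0.5748, 0.0609, 0.1623]
tcp_rot: [-1.764, 1.293, -0.745]
wrist_force: [-0.1, -0.2, -3.6]
width: 0.678
```

```bash
python3 -c "
from h import *
rel()
p=read_camera('wrist'); C=(cloud(p)-O)@M; ok=p['range_z']>0
t=frame()[0]; h=((t-O)@M)[2]
b=ok&(abs(C[...,2]-h)<.007)&(abs(C[...,0])<.08)&(abs(C[...,1])<.032);print(rect(C[b][:,:2]),b.sum(),h,np.median(C[b][:,2]),np.percentile(C[b][:,0],99.5))"
```

```text
nestframe mm [ -0.5   4.1 100.5] to turn [-0.0002  0.0019 -0.0007] F nest [ 1.6 -0.2 -3.2] w 0.678 t 17.125
(array([-1.1,  0.1]), array([96.4, 63.7]), -0.0) 35446 0.10131793524135342 0.10008661542213527 0.04681243079073088
```

```bash
python3 -c "
from h import *
rel()"
```

```text
nestframe mm [ -0.3   4.  101.3] to turn [-0.0012  0.0018 -0.0007] F nest [ 1.   0.3 -2. ] w 0.682 t 17.175
```

>>> {"name": "jog_arm", "arguments": {"increments": [[0.0037,0,0.0019,0,0.002,-0.001,0.3],[0,0.01,0,0,0,0,0.3],[0,0.011,0,0,0,0,0.3],[0,0,0,0,0,0,0.3]]}}

```text
time: 17.68
tool_pos: [0.5683, 0.0546, 0.1434]
tcp_rot: [-1.762, 1.291, -0.75]
wrist_force: [0.5, -0.0, -3.2]
width: 0.68
```

```bash
python3 -c "
from h import *
rel()"
```

```text
nestframe mm [ 2.   0.1 80.1] to turn [-0.0036 -0.0003  0.0011] F nest [ 2.  -0.2 -2.6] w 0.68 t 17.675
```

>>> {"name": "jog_arm", "arguments": {"increments": [[0,0.008,-0.0003,-0.0036,0,0.001,0.3],[0,0.009,0,0,0,0,0.3],[0,0.008,0,0,0,0,0.3],[0,0,0,0,0,0,0.3]]}}

```text
time: 18.18
tool_pos: [0.555, 0.0504, 0.1199]
tcp_rot: [-1.765, 1.295, -0.746]
wrist_force: [-0.4, -0.1, -2.5]
width: 0.679
```

```bash
python3 -c "
from h import *
rel()"
```

```text
nestframe mm [ 1.6  0.  52.8] to turn [ 0.0011 -0.0004 -0.0003] F nest [ 0.9  0.1 -2.4] w 0.679 t 18.175
```

>>> {"name": "jog_arm", "arguments": {"increments": [[0,0.0015,0,0,0,0,0.3],[0,0.0012,0,0,0,0,0.3],[0,0.001,0,0,0,0,0.3]]}}

```text
time: 18.55
tool_pos: [0.5539, 0.0499, 0.1173]
tcp_rot: [-1.764, 1.293, -0.748]
wrist_force: [0.9, -0.2, 0.4]
width: 0.68
```

```bash
python3 -c "
from h import *
rel()"
```

```text
nestframe mm [ 1.9 -0.1 49.9] to turn [-0.0005 -0.0004  0.0001] F nest [ 0.5 -0.5  0.7] w 0.68 t 18.55
```

>>> {"name": "jog_arm", "arguments": {"increments": [[0,0.0005,0,0,0,0,0.3],[0,0,0,0,0,0,0.8],[0,0,0,0,0,0,1],[0,0,0,0,0,0,1],[0,-0.03,0,0,0,0,1],[0,-0.05,0,0,0,0,1],[0,-0.06,0,0,0,0,1],[0,-0.05,0,0,0,0,1],[0,0,0,0,0,0,1]]}}

```text
time: 19.68
tool_pos: [0.6458, 0.0789, 0.2869]
tcp_rot: [-1.765, 1.295, -0.746]
wrist_force: [0.1, 0.8, -0.4]
width: 0.998
```

```bash
python3 -c "
from h import *
rel(); p=seated(.050); cv2.imwrite('pics/w4.png',p['img'])
rows([.611,.284,.24],down(np.radians(-13.5),-1),8);print(np.round(frame()[2]['q'],2))"
```

```text
nestframe mm [ 5.00e-01 -1.00e-01  2.45e+02] to turn [ 0.0019 -0.0007 -0.0001] F nest [ 0.4  0.7 -0.2] w 0.998 t 19.675
level mm 49.49835372415324 tilt deg [-0.01996487  0.0638678 ] n 7737 (array([0.6, 0.6]), array([97.7, 75.7]), 0.9)
8 x [-0.0265, 0.0055, -0.0009] [0.0645, 0.066, 0.0178] mm/row 27 deg/row 5.4
[ 0.13  0.54  1.24 -0.09  1.88  1.39]
```

View pics/w4.png

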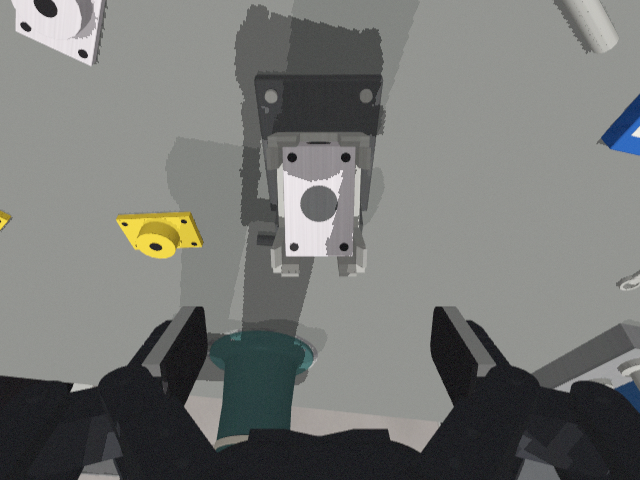

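The spacer lies flat at (320,203) between the posts; its level is 49.5 mm against 50 expected. Next is the white cap.

>>> {"name": "jog_arm", "arguments": {"increments": [[-0.0265,0.0055,-0.0009,0.0645,0.066,0.0178,1],[-0.0265,0.0055,-0.0009,0.0645,0.066,0.0178,1],[-0.0265,0.0055,-0.0009,0.0645,0.066,0.0178,1],[-0.0265,0.0055,-0.0009,0.0645,0.066,0.0178,1],[-0.0265,0.0055,-0.0009,0.0645,0.066,0.0178,1],[-0.0265,0.0055,-0.0009,0.0645,0.066,0.0178,1],[-0.0265,0.0055,-0.0009,0.0645,0.066,0.0178,1],[-0.0265,0.0055,-0.0009,0.0645,0.066,0.0178,1],[0,0,0,0,0,0,1]]}}

```text
time: 20.85
tool_pos: [0.5967, 0.2835, 0.2162]
tcp_rot: [-1.097, 1.404, -1.397]
wrist_force: [-0.3, 0.6, 0.2]
width: 1.004
```

```bash
python3 -c "
from h import *
topface('cap',.010,(.611,.284)); topface('cap',.032,(.611,.284)); print(frame()[0],np.round(frame()[2]['q'],2))
rows([.611,.284,.08],down(np.radians(-13.5),-1),4)
p=read_camera('wrist');cv2.imwrite('pics/w5.png',p['img'])"
```

```text
cap 0.83 4608 z 0.0095 (array([612. , 285.9]), array([96.1, 60. ]), -12.8)
cap 0.67 2863 z 0.0315 (array([612.2, 285.9]), array([49.3, 48.5]), -14.6)
[0.59956449 0.28182496 0.21824102] [ 0.4   0.27  1.65 -0.    1.24  2.23]
4 x [-0.0015, 0.0345, 0.0029] [0.0031, -0.0061, 0.003] mm/row 35 deg/row 0.4
```

View pics/w5.png

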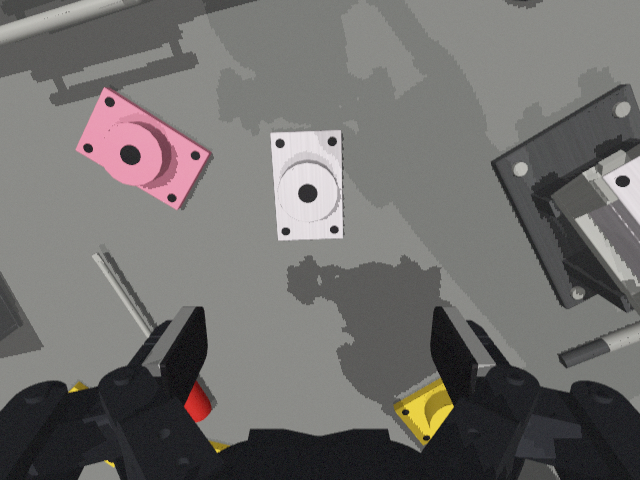

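The white cap is at (307,190), with clear space around it; the pink one stays at (143,150).

```bash
python3 -c "
from h import *
rows([.6121,.2859,.06],down(np.radians(-12.8),-1),4)"
```

```text
4 x [-0.002, 0.0396, 0.003] [0.003, -0.0093, 0.0028] mm/row 40 deg/row 0.6
```

>>> {"name": "jog_arm", "arguments": {"increments": [[-0.002,0.0396,0.003,0.003,-0.0093,0.0028,1],[-0.002,0.0396,0.003,0.003,-0.0093,0.0028,1],[-0.002,0.0396,0.003,0.003,-0.0093,0.0028,1],[-0.002,0.0396,0.003,0.003,-0.0093,0.0028,1],[0,0,0,0,0,0,1]]}}

```text
time: 21.72
tool_pos: [0.6184, 0.2821, 0.0595]
tcp_rot: [-1.087, 1.372, -1.375]
wrist_force: [-0.5, 0.1, 0.7]
width: 1.004
```

```bash
python3 -c "
from h import *
print(frame()[0]);rows([.6121,.2859,.018],down(np.radians(-12.8),-1),2)"
```

```text
[0.61838749 0.28213772 0.05953584]
2 x [-0.0011, 0.0208, -0.0036] [-0.0026, -0.0021, -0.0016] mm/row 21 deg/row 0.2
```

>>> {"name": "jog_arm", "arguments": {"increments": [[-0.0011,0.0208,-0.0036,-0.0026,-0.002,-0.0016,1],[-0.0011,0.0208,-0.0036,-0.0026,-0.002,-0.0016,1],[0,0,0,0,0,0,1]]}}

```text
time: 22.1
tool_pos: [0.6147, 0.2864, 0.0194]
tcp_rot: [-1.089, 1.371, -1.373]
wrist_force: [-0.8, 0.1, -0.4]
width: 1.0
```

```bash
python3 -c "
from h import *
print(frame()[0]);rows([.6121,.2859,.0125],down(np.radians(-12.8),-1),1)"
```

```text
[0.61473147 0.28641998 0.01943573]
1 x [0.0011, 0.0069, -0.0025] [-0.0041, -0.0014, -0.0029] mm/row 7 deg/row 0.3
```

>>> {"name": "jog_arm", "arguments": {"increments": [[0.0011,0.0067,-0.0025,-0.004,-0.0014,-0.003,1],[0,0,0,0,0,0,1]]}}

```text
time: 22.35
tool_pos: [0.6127, 0.2866, 0.0137]
tcp_rot: [-1.094, 1.371, -1.372]
wrist_force: [-0.3, -0.6, -0.7]
width: 0.995
```

```bash
python3 -c "
from h import *
print(frame()[0]);rows([.6121,.2859,.0125],down(np.radians(-12.8),-1),1)"
```

```text
[0.61269348 0.28655949 0.01365576]
1 x [0.0008, 0.0012, -0.0004] [-0.0015, 0.0006, -0.0009] mm/row 1 deg/row 0.1
```

>>> {"name": "jog_arm", "arguments": {"increments": [[0.0008,0.0014,-0.0005,-0.001,0,-0.001,1],[0,0,0,0,0,0,0.5],[0,0,0,0,0,0,0.3],[0,0,0,0,0,0,0.3],[0,0,0,0,0,0,0.3],[0,0,0,0,0,0,0.3]], "force": 60}}

```text
time: 23.1
tool_pos: [0.6135, 0.2865, 0.0145]
tcp_rot: [-1.092, 1.369, -1.372]
wrist_force: [-0.3, 0.2, 0.1]
width: 0.677
```

```bash
python3 -c "
from h import *
s=frame()[2];print(s['tool_pos'],s['width'],s['wrist_force']);print(goto([.6121,.2859,.0125],down(np.radians(-12.8),-1)))"
```

```text
[0.61349047 0.28651916 0.01450973] 0.6768429093765364 [-0.27458276  0.18786919  0.14018175]
(array([ 0.0009,  0.002 , -0.0012]), array([-0.0033,  0.0006, -0.002 ]))
```

>>> {"name": "jog_arm", "arguments": {"increments": [[0,0,0,0,0,0,0.3],[0,-0.03,0,0,0,0,0.3],[0,-0.05,0,0,0,0,0.3],[0,-0.055,0,0,0,0,0.3],[0,-0.05,0,0,0,0,0.3]], "force": 80}}

```text
time: 23.72
tool_pos: [0.6073, 0.2839, 0.1939]
tcp_rot: [-1.111, 1.378, -1.371]
wrist_force: [1.5, 0.4, -2.2]
width: 0.664
```

```bash
python3 -c "
from h import *
s=frame()[2];print(s['tool_pos'],s['width'],s['wrist_force']);rows(O+.14*M[:,2]+.0017*M[:,0],RN,8)"
```

```text
[0.60726343 0.28385044 0.19386748] 0.6641669186116788 [ 1.53115118  0.39903372 -2.20044357]
8 x [0.0278, 0.0009, -0.0014] [-0.0621, -0.0647, -0.0166] mm/row 28 deg/row 5.2
```

>>> {"name": "jog_arm", "arguments": {"increments": [[0.0278,0.0009,-0.0014,-0.0621,-0.0647,-0.0166,0.3],[0.0278,0.0009,-0.0014,-0.0621,-0.0647,-0.0166,0.3],[0.0278,0.0009,-0.0014,-0.0621,-0.0647,-0.0166,0.3],[0.0278,0.0009,-0.0014,-0.0621,-0.0647,-0.0166,0.3],[0.0278,0.0009,-0.0014,-0.0621,-0.0647,-0.0166,0.3],[0.0278,0.0009,-0.0014,-0.0621,-0.0647,-0.0166,0.3],[0.0278,0.0009,-0.0014,-0.0621,-0.0647,-0.0166,0.3],[0.0278,0.0009,-0.0014,-0.0621,-0.0647,-0.0166,0.3],[0,0,0,0,0,0,0.3]]}}

```text
time: 24.85
tool_pos: [0.6002, 0.0589, 0.1974]
tcp_rot: [-1.774, 1.281, -0.726]
wrist_force: [-0.1, -0.2, -1.7]
width: 0.663
```

```bash
python3 -c "
from h import *
rel(); rel()"
```

```text
nestframe mm [  2.4  -5.5 142.8] to turn [0.0054 0.0199 0.0028] F nest [ 0.7 -0.2 -1.6] w 0.663 t 24.85
nestframe mm [  2.4  -5.5 142.8] to turn [0.0054 0.0199 0.0028] F nest [ 0.7 -0.2 -1.6] w 0.663 t 24.85
```

>>> {"name": "jog_arm", "arguments": {"increments": [[-0.002,0.008,-0.0007,0.005,0.02,0.003,0.3],[0,0.01,0,0,0,0,0.3],[0,0,0,0,0,0,0.3],[0,0,0,0,0,0,0.3]]}}

```text
time: 25.35
tool_pos: [0.5883, 0.06, 0.1807]
tcp_rot: [-1.762, 1.295, -0.747]
wrist_force: [0.3, 0.6, -2.0]
width: 0.662
```

```bash
python3 -c "
from h import *
p=read_camera('wrist'); rel(); C=(cloud(p)-O)@M; ok=p['range_z']>0; cv2.imwrite('pics/w6.png',p['img'])
h=((frame()[0]-O)@M)[2]-.0145+.010
b=ok&(abs(C[...,2]-h)<.005)&(abs(C[...,0])<.08)&(abs(C[...,1])<.031);P=C[b]
P=P[P[:,0]>.03];c=np.median(P,0);n=np.linalg.svd(P-P.mean(0),full_matrices=False)[2][2];print('plate',len(P),h,c,n,np.percentile(P[:,0],99.5))
b=ok&(abs(C[...,2]-h-.022)<.005)&(abs(C[...,0])<.04)&(abs(C[...,1])<.031);P=C[b];n=np.linalg.svd(P-P.mean(0),full_matrices=False)[2][2];print('disc',rect(P[:,:2]),np.median(P,0),n)"
```

```text
nestframe mm [  1.3  -0.8 122.7] to turn [-0.0007 -0.0007 -0.0014] F nest [ 0.8 -0.3 -3.2] w 0.667 t 25.4
plate 8547 0.11823410401297899 [ 0.03994438 -0.00048817  0.11726777] [ 0.02878473 -0.00128783  0.9995848 ] 0.048618061453330294
disc (array([ 0.8, -1.6]), array([61.4, 50. ]), -82.0) [ 0.0033614  -0.00053884  0.13936186] [ 0.01105402 -0.00117307  0.99993821]
```

View pics/w6.png

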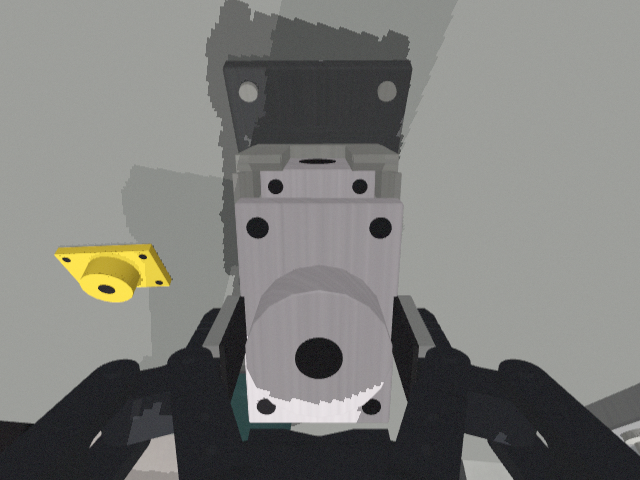

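The cap is held squarely with the disc outward at (318,355), pitched about 0.8° with its lower end down. I'll correct the pitch and descend.

>>> {"name": "jog_arm", "arguments": {"increments": [[-0.001,0.008,0,0.012,0,-0.001,0.3],[0,0.01,0,0,0,0,0.3],[0,0.008,0,0,0,0,0.3],[0,0,0,0,0,0,0.3],[0,0,0,0,0,0,0.3]]}}

```text
time: 26.02
tool_pos: [0.5749, 0.0572, 0.1567]
tcp_rot: [-1.753, 1.286, -0.755]
wrist_force: [1.4, -0.1, -1.9]
width: 0.664
```

```bash
python3 -c "
from h import *
rel()"
```

```text
nestframe mm [ 1.4  0.6 95.1] to turn [-0.0141 -0.0006 -0.0001] F nest [ 2.1 -0.5 -1. ] w 0.664 t 26.025
```

>>> {"name": "jog_arm", "arguments": {"increments": [[0.0002,0.01,0,0,0,0,0.3],[0,0.008,0,0,0,0,0.3],[0,0.006,0,0,0,0,0.3],[0,0,0,0,0,0,0.3]]}}

```text
time: 26.52
tool_pos: [0.5631, 0.0531, 0.1341]
tcp_rot: [-1.753, 1.286, -0.755]
wrist_force: [-0.0, -0.1, -2.1]
width: 0.661
```

```bash
python3 -c "
from h import *
rel()"
```

```text
nestframe mm [ 1.9  0.2 69.3] to turn [-0.014  -0.0007 -0.0002] F nest [ 1.  -0.1 -1.9] w 0.661 t 26.525
```

>>> {"name": "jog_arm", "arguments": {"increments": [[0,0.002,0,0,0,0,0.3],[0,0.0015,0,0,0,0,0.3],[0,0.001,0,0,0,0,0.3],[0,0,0,0,0,0,0.3]]}}

```text
time: 27.02
tool_pos: [0.5615, 0.0526, 0.1305]
tcp_rot: [-1.752, 1.285, -0.756]
wrist_force: [-1.0, -0.5, -1.8]
width: 0.662
```

```bash
python3 -c "
from h import *
rel()"
```

```text
nestframe mm [ 2.3  0.2 65.4] to turn [-0.0154 -0.0008  0.0001] F nest [-0.  -0.1 -2.1] w 0.662 t 27.025
```

>>> {"name": "jog_arm", "arguments": {"increments": [[0,0.001,-0.0003,0,0,0,0.3],[0,0.001,0,0,0,0,0.3],[0,0,0,0,0,0,0.3]]}}

```text
time: 27.4
tool_pos: [0.5614, 0.0525, 0.1303]
tcp_rot: [-1.75, 1.283, -0.757]
wrist_force: [0.3, 1.0, -1.0]
width: 0.667
```

```bash
python3 -c "
from h import *
rel()
p=read_camera('wrist'); C=(cloud(p)-O)@M; ok=p['range_z']>0
for h in (.060,.082):
    b=ok&(abs(C[...,2]-h)<.005)&(abs(C[...,0])<.047)&(abs(C[...,1])<.024);P=C[b];n=np.linalg.svd(P-P.mean(0),full_matrices=False)[2][2];print(h,len(P),np.median(P,0),n)"
```

```text
nestframe mm [ 2.3  0.1 65.1] to turn [-0.018  -0.001   0.0003] F nest [ 1.   0.8 -0.5] w 0.667 t 27.4
0.06 10871 [ 0.03168462 -0.00031547  0.05987476] [-5.22420560e-03  9.19271589e-04  9.99985931e-01]
0.082 15322 [4.20013131e-03 5.95852252e-05 8.16973184e-02] [8.20537991e-03 3.32483848e-04 9.99966280e-01]
```

>>> {"name": "jog_arm", "arguments": {"increments": [[0,0.001,0,-0.003,0,0,0.3],[0,0.001,0,0,0,0,0.3],[0,0,0,0,0,0,0.3]]}}

```text
time: 27.82
tool_pos: [0.5613, 0.0525, 0.13]
tcp_rot: [-1.751, 1.284, -0.757]
wrist_force: [-0.4, 0.8, 0.2]
width: 0.662
```

```bash
python3 -c "
from h import *
rel()"
```

```text
nestframe mm [ 2.3  0.1 64.9] to turn [-0.0167 -0.0011  0.0005] F nest [-0.3  0.9  0.1] w 0.662 t 27.825
```

>>> {"name": "jog_arm", "arguments": {"increments": [[0,0.0015,0,-0.01,0,0,0.3],[0,0.0015,0,-0.004,0,0,0.3],[0,0,0,0,0,0,0.3]]}}

```text
time: 28.2
tool_pos: [0.5614, 0.0525, 0.13]
tcp_rot: [-1.76, 1.291, -0.751]
wrist_force: [0.1, -0.2, 1.0]
width: 0.666
```

```bash
python3 -c "
from h import *
rel()
p=read_camera('wrist'); C=(cloud(p)-O)@M; ok=p['range_z']>0
for h in (.060,.082):
    b=ok&(abs(C[...,2]-h)<.005)&(abs(C[...,0])<.047)&(abs(C[...,1])<.024);P=C[b];n=np.linalg.svd(P-P.mean(0),full_matrices=False)[2][2];print(h,len(P),np.median(P,0),n)"
```

```text
nestframe mm [ 2.4  0.1 64.9] to turn [-0.0052 -0.0014  0.0007] F nest [-0.5 -0.2  0.8] w 0.666 t 28.2
0.06 10896 [ 0.03163284 -0.00034382  0.05954374] [-3.41124662e-04  5.21687285e-04  9.99999806e-01]
0.082 15193 [4.36972881e-03 6.23170390e-05 8.14671905e-02] [1.20205949e-02 5.90649293e-04 9.99927576e-01]
```

Cap plate level is now 59.5 mm (the same 0.5 mm bias as the earlier parts) and it lies flat. Releasing.

>>> {"name": "jog_arm", "arguments": {"increments": [[0,0,0,0,0,0,0.3],[0,0,0,0,0,0,0.8],[0,0,0,0,0,0,1],[0,0,0,0,0,0,1],[0,-0.03,0,0,0,0,1],[0,-0.05,0,0,0,0,1],[0,-0.06,0,0,0,0,1],[0,-0.05,0,0,0,0,1],[0,0,0,0,0,0,1]]}}

```text
time: 29.38
tool_pos: [0.6506, 0.0806, 0.2941]
tcp_rot: [-1.768, 1.298, -0.745]
wrist_force: [0.4, 0.6, 1.0]
width: 1.004
```

```bash
python3 -c "
from h import *
rel(); p=seated(.060); C=(cloud(p)-O)@M
b=(p['range_z']>0)&(abs(C[...,2]-.082)<.006)&(abs(C[...,0])<.04)&(abs(C[...,1])<.04);print('disc',rect(C[b][:,:2]),np.median(C[b][:,2]))
b=(p['range_z']>0)&(abs(C[...,2]-.0595)<.002)&(abs(C[...,0])<.055)&(abs(C[...,1])<.02);print('plate x',np.percentile(C[b][:,0],[.3,99.7]))
cv2.imwrite('pics/w7.png',p['img'])"
```

```text
nestframe mm [1.400e+00 1.000e-01 2.538e+02] to turn [ 0.0056 -0.0012 -0.0005] F nest [-0.   0.4  1.2] w 1.004 t 29.375
level mm 59.455376784805054 tilt deg [-0.09317577  0.18019479] n 5047 (array([-0., -0.]), array([97.9, 76. ]), 0.0)
disc (array([3.3, 0.2]), array([49.4, 49. ]), 58.1) 0.08141565681295622
plate x [-0.05267136  0.05317045]
```

View pics/w7.png

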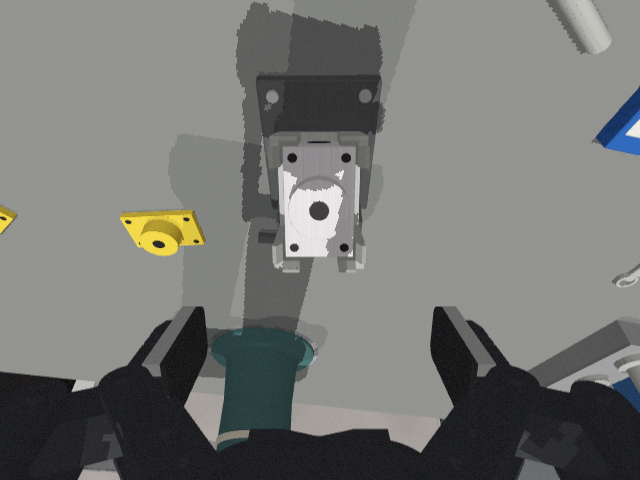

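The cap is seated at (318,205): plate level 59.5 mm, disc top 81.4 mm, tilt under 0.2°, and the gripper is clear. Handing in.

```bash
python3 -c "
from workcell import bot
print(bot.finish_job())"
```

```text
the job is handed in; nothing more can be done
None
```

The block, the spacer and the white cap (disc facing out) are stacked in the nest in that order. I set each one down until the wrist force showed contact, then released it. I handed the job in at about 29.5 s of the 66 s allowed.

**Levels:** along the nest's z axis the top faces read 35.5, 49.5 and 59.5 mm, against 36, 50 and 60 expected. I take the steady 0.5 mm shortfall as camera bias. All three faces tilted less than 0.2°.

**Cap position:** the disc centre reads about 3 mm down the slope from the origin I had measured. That is about the pocket's clearance, so the cap appears to rest against the lower posts. It lies flat.

**Clear of the stack:** the gripper ended open, about 170 mm above the stack. I did not touch the other things or the pink and yellow look-alikes. I took no last overview picture of the bench to confirm they had not moved.

**Check that disagreed:** in the grip the cap first read about 1° out of level. I evened this out before letting go, and the plate then read flat.

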